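# Sort cut cardboard tubes by length into tray and box

### The job

Sort the three cut cardboard tubes by length: stand the one tall tube in the small square box and the two short tubes in the long low tray, each upright on the container's floor, and let go. Two of the tubes stand under the overhanging desk shelf, so reach in at a slant from the front without bumping the shelf, and leave everything else where it is.

Things in the scene. Friction and masses are not known exactly. Their poses are not given: they have to be found in the camera images.
- tall_tube_center (a point): centre (half-way up, on the axis) of the tall brown cardboard tube: 88 mm tall, outer diameter 68 mm, wall 8 mm, open at both ends, standing on end, z up along its axis; about 60 g
- short_tube_a_center (a point): centre (half-way up, on the axis) of a short brown cardboard tube: 72 mm tall, outer diameter 68 mm, wall 8 mm, open at both ends, standing on end, z up along its axis; about 60 g. The two short tubes are alike
- short_tube_b_center (a point): centre (half-way up, on the axis) of a short brown cardboard tube: 72 mm tall, outer diameter 68 mm, wall 8 mm, open at both ends, standing on end, z up along its axis; about 60 g. The two short tubes are alike
- square_box: small square open-topped box of pale wood, fixed to the desk: 142 x 142 mm outside, 48 mm high, walls and floor 6 mm thick. Origin under its centre on the desk, z up, x and y along its sides
- long_tray: long low open-topped tray of pale wood, fixed to the desk: 232 mm along its x, 142 mm along its y outside, 24 mm high, walls and floor 6 mm thick; there is room for two tubes, one behind the other along its x. Origin under its centre on the desk, z up
- riser: fixed plywood desk shelf: board 200 mm deep (x), 300 mm wide (y), 18 mm thick, underside 240 mm above the desk, on two side panels 12 mm thick (inner faces at y = -132 and +132 mm) that begin 60 mm behind the board's front edge. Origin on the desk under the board's centre; the front edge is at x = -100 mm and -x points out of the open front, to the robot
- riser_edge (a point): middle of the lower front edge of the shelf board, 240 mm above the desk. Two of the three tubes stand side by side under the board, their axes about 30 mm behind this edge and 70 mm to either side of its middle; which ones changes. The third stands in the open, in front of the shelf
- reel: bystander, to be left alone: solder reel, 60 mm diameter, 35 mm high, standing on the desk under the shelf behind the tubes; origin under its centre
- driver: bystander, to be left alone: screwdriver, 230 mm long, lying on top of the shelf; origin under its centre
- bulb: bystander, to be left alone: white lamp bulb, 121 mm long, lying on top of the shelf; origin under its centre
- glue: bystander, to be left alone: glue bottle, 148 mm high, 47 mm diameter, standing at the right; origin under its centre
There are look-alikes about, which are no part of the job. Leave any green, orange or red look-alike of the part that bears short_tube_b_center alone.

How it is judged:
By the outcome, as a careful person would: the job done as asked, in the order asked, and still so for the second after the job is handed in, with the robot touching nothing.
It also fails if it takes over 72 s, if anything falls off the work surface, if the arm or the gripper's body presses on something with over 40 N, if the wrist force passes 120 N, or if a joint passes its speed limit or range.

### The arm

A 6-joint arm with a two-finger parallel gripper is mounted at the origin on a cart in front of the work surface, level with it; the furniture and walls round the work are solid. World frame = base frame: x ahead of the robot, y to its left, z up, the work surface at z = 0. Lengths are in m, angles in rad, forces in N, time in s.
With the tool pointing down it reaches from about 0.35 to 0.85 m from the base axis. Payload 8.1 kg.
Tool frame: the origin (TCP) lies midway between the tips of the shut fingers; the grasp point (between the pads) lies 19 mm behind it (r.tcp_to_grasp is the distance from the TCP to the grasp point, in m); z points along the fingers, y is the direction in which the jaws open and shut (so a half turn about z gives the same grasp; the last joint's range is limited). The gripper opens to 93 mm and grips with 3 to 60 N. Pads are 15 mm wide; open, the fingers measure 128 mm over their backs; the gripper's body (75 mm by 188 mm) begins 65 mm behind the grasp point.
Start: joints at [-1.208, 0.13, 1.488, -0, 1.523, -0.085], TCP at [0.26, -0.541, 0.219] pointing down, gripper open.
Joint ranges: [-2.96, 2.96], [-0.89, 2.26], [0.02, 2.5], [-1.34, 4.48], [0, 2.73], [-2.66, 2.66]. Speed limits (rad/s): [2.39, 2.39, 2.79, 3.14, 3.14, 3.14].

### API

Orientations are given as a unit quaternion [w, x, y, z].
In Python, from plant import r gives the robot as it stands. The module is installed in compiled form; this text tells all that it offers. Calls block until the motion is done:
- r.move_pose(position, orientation): joint-space move of the TCP to a pose.
- r.servo_line(position, rotation=None, v=0.15, max_force=None): straight line of the TCP; rotation=None keeps the orientation; v is the mean speed in m/s. With max_force (N) it stops when the force on the tool has changed by that much, and returns True; else False.
- r.set_joints(angles): joint-space move.
- r.gripper_to(opening): finger opening in m; the grip force is fixed at half the most; returns when the fingers have stopped.
- r.sleep(seconds).
- r.solve_ik(position, orientation): joint angles nearest the present ones, or None.
- r.observe(): the state.
- r.snapshot(name): name is "scene" or "top" or "wrist"; returns a dict with "color" (480x640x3 uint8, blue, green, red), "range_z" (480x640 float32, m along the optical axis (not along the pixel's ray), 0 where there is no reading), "fx", "fy", "cx", "cy" (pixels), "k1" (the pictures are not rectified: a ray, as slopes to the right and down, at radius r is drawn at 1 + k1 r^2 times it, then the intrinsics apply), "R" (3x3) and "t" (3): a world point X has camera coordinates R X + t; the wrist camera has in their place "tool_from_camera" (4x4, takes a point from camera to tool coordinates, whose origin is the TCP and whose axes are the flange's). Camera axes: x right, y down, z forward; pixel columns grow to the right and rows downward; lengths in m; the calibration is good to about 2 mm. A picture is of the moment at which its call begins: read the wrist's pose just before it.
A pose or a line that the arm cannot do raises r.PlanningError and nothing moves.
- r.job_done(): hands the job in, once; it reports no verdict.
Trained networks look in a picture, given as the dict that the camera call returned (one of the last four; its "shot" number tells which), for a name from the list of things; names that differ only in an ending like _2 or _b are one class to them, and where a whole thing is asked for, a point or a joint stands for the part that bears it (a point fixed in the world has none). Each returns a list of dicts, best first, with "score" (0 to 1); they miss things now and then, are a little off and sometimes report something else, mostly with a low value. They report only what shows in the picture. A call takes as long as a camera call. They do not tell look-alikes from the thing itself.
- r.boxes_of(thing, picture): "box" ([left, top, right, bottom] in pixels, round what is visible of it).
The state is a dict: "time": time; "joint_pos": joint angles; "joint_velocities": joint speeds; "tau": joint torques, N m; "eef_pos": TCP position; "tool_rot": TCP orientation; "force": force on the tool from outside, world axes, zero at the start; "moment": the same for the moment, N m; "grip_width": finger opening in m.
Only numpy, scipy, OpenCV 4.12 (cv2) and the standard library are available. Lean on these libraries where they do the work, as an engineer would, in place of code of your own. Each camera call takes 0.05 s, during which the arm holds its last target.

## Working session

There is one attempt and no reset: what is moved stays moved. The work goes in short steps, each a Python script; the robot and the scene stay as the last script left them, time stands still between calls to the robot, and variables do not carry over. Pictures are saved under pics/ and viewed, and the job is handed in when it is done.

```bash
ls; mkdir -p pics; python3 - <<'E'
from plant import r
import cv2,pickle
o=r.observe();print(o['time'],o['eef_pos'],o['tool_rot'],o['grip_width'],r.tcp_to_grasp)
d={}
for n in("scene","top"):
    s=r.snapshot(n);d[n]=s;cv2.imwrite(f"pics/{n}0.png",s["color"])
    print(n,s['R'],s['t'],s['fx'],s['cx'],s['cy'],s['k1'])
    for k in("tall_tube_center","short_tube_a_center","square_box","long_tray","riser","reel","glue"):
        print(k,[([int(v) for v in b['box']],round(b['score'],2)) for b in r.boxes_of(k,s)])
pickle.dump(d,open("s0.pkl","wb"))
print(r.observe()['time'])
E
```

```text
pics
0.0 [ 0.25961887 -0.54030713  0.21759701] [-8.86131220e-04  9.75035825e-01  2.22045802e-01 -1.25525934e-04] 0.09307594806363467 0.0188
scene [[-0.85794365 -0.51368106 -0.0080289 ]
 [-0.20548617  0.35744023 -0.9110499 ]
 [ 0.47085893 -0.77997964 -0.41221793]] [0.47351216 0.28421357 0.97846281] 438.1132636837367 324.359896478502 230.18506330442622 -0.01554123545485038
tall_tube_center [([303, 243, 327, 281], 0.71)]
short_tube_a_center []
square_box [([235, 337, 332, 422], 0.77)]
long_tray [([350, 236, 433, 270], 0.83)]
riser [([216, 182, 335, 303], 0.57), ([349, 276, 376, 314], 0.28)]
reel [([277, 250, 299, 271], 0.64)]
glue [([358, 192, 370, 231], 0.95)]
top [[ 0.24574796 -0.96932641 -0.00377583]
 [-0.93373074 -0.23567398 -0.26945256]
 [ 0.26029762  0.06974303 -0.96300626]] [-0.19579954  0.5826005   1.54715135] 615.3899074883957 319.3695306627408 243.8798468013033 -0.1909214694131482
tall_tube_center [([316, 235, 338, 261], 0.81), ([232, 143, 368, 247], 0.17)]
short_tube_a_center [([258, 223, 287, 252], 0.82), ([455, 254, 482, 280], 0.63), ([128, 242, 196, 311], 0.52)]
square_box [([131, 245, 196, 312], 0.78)]
long_tray [([374, 275, 433, 362], 0.84)]
riser []
reel []
glue [([454, 254, 484, 279], 0.96)]
0.8
```

View pics/scene0.png

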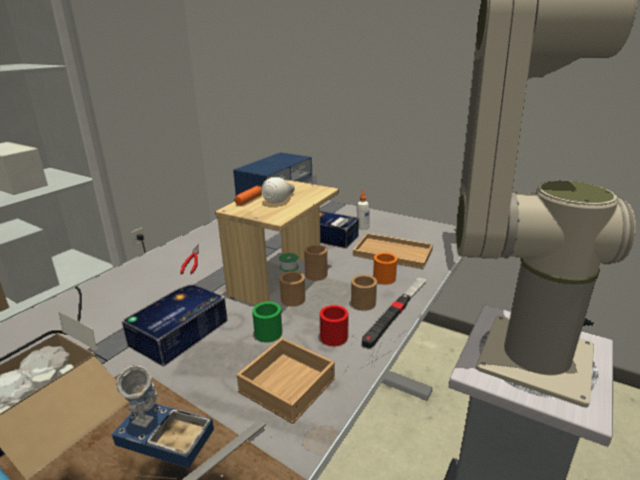

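View pics/top0.png

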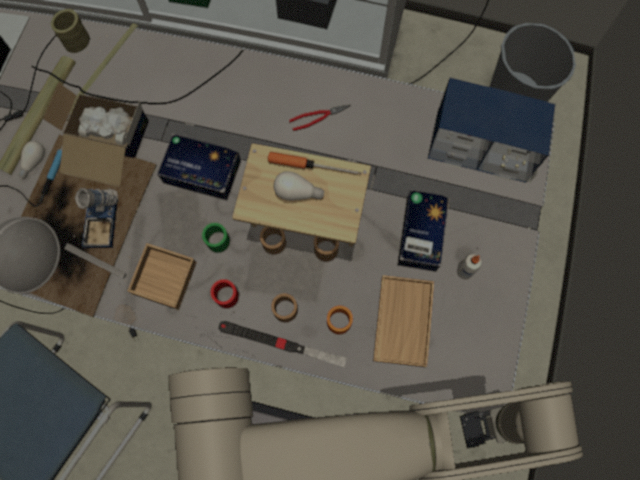

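The scene picture shows brown tubes at (292,288), (316,262) and (364,292). The green (267,321), red (334,325) and orange (385,268) ones are look-alikes. In the top picture the brown tubes are at (273,239), (326,247) and (285,307). Next I measure their heights and poses from depth.

```bash
cat > h.py <<'E'
import numpy as np,cv2,pickle
def cloud(s,M=None):
    z=s['range_z'].astype(float);h,w=z.shape
    u,v=np.meshgrid(np.arange(w),np.arange(h))
    K=np.array([[s['fx'],0,s['cx']],[0,s['fy'],s['cy']],[0,0,1]])
    p=cv2.undistortPoints(np.stack([u,v],-1).reshape(-1,1,2).astype(float),K,np.array([s['k1'],0,0,0,0])).reshape(h,w,2)
    P=np.dstack([p[...,0]*z,p[...,1]*z,z])
    if M is None: W=(P-s['t'])@s['R']
    else: W=P@M[:3,:3].T+M[:3,3]
    W[z<=0]=np.nan
    return W
E
python3 - <<'E'
from h import *
d=pickle.load(open('s0.pkl','rb'))
T=cloud(d['top']);S=cloud(d['scene'])
def q(W,b,zmin=.02,zmax=.2):
    A=W[b[1]:b[3],b[0]:b[2]].reshape(-1,3);A=A[np.isfinite(A[:,0])];return A[(A[:,2]>zmin)&(A[:,2]<zmax)]
for n,b in dict(L=(258,223,290,254),R=(312,233,341,263),F=(268,290,302,324)).items():
    A=q(T,b);zt=np.percentile(A[:,2],95);B=A[A[:,2]>zt-.012]
    print('top',n,len(A),np.percentile(A[:,2],[50,80,95,99]).round(4),B.min(0).round(3),B.max(0).round(3))
for n,b in dict(L=(278,270,308,308),R=(303,242,329,281),F=(350,275,378,310)).items():
    A=q(S,b);zt=np.percentile(A[:,2],95);B=A[A[:,2]>zt-.012]
    print('scene',n,len(A),np.percentile(A[:,2],[50,80,95,99]).round(4),B.min(0).round(3),B.max(0).round(3))
for n,(u,v) in dict(board_fl=(235,218),board_fr=(358,240),board_br=(369,165),board_bl=(251,148),desk=(300,275),desk2=(250,270),desk3=(350,350)).items(): print(n,T[v,u].round(4))
# containers
for n,b,zz in (('box',(128,242,199,314),.048),('tray',(370,272,438,366),.024)):
    A=q(T,b,zz-.008,zz+.01)
    rect=cv2.minAreaRect((A[:,:2]*1000).astype(np.float32));print(n,len(A),rect,np.median(A[:,2]))
A=q(T,(225,140,380,250),.245,.275)
print('board',cv2.minAreaRect((A[:,:2]*1000).astype(np.float32)),cv2.boxPoints(cv2.minAreaRect((A[:,:2]*1000).astype(np.float32))),np.median(A[:,2]))
for n,b in (('scene',(200,170,420,350)),('top',(190,140,380,350))):
    c=d[n]['color'][b[1]:b[3],b[0]:b[2]];cv2.imwrite(f'pics/{n}crop.png',cv2.resize(c,None,fx=3,fy=3,interpolation=2)[:600,:800])
E
```

```text
top L 382 [0.0636 0.0725 0.0766 0.079 ] [0.572 0.048 0.065] [0.63  0.116 0.081]
top R 322 [0.0708 0.0879 0.093  0.0954] [ 0.588 -0.096  0.081] [ 0.631 -0.029  0.101]
top F 373 [0.0688 0.0737 0.0769 0.0791] [ 0.397 -0.031  0.065] [0.465 0.036 0.082]
scene L 672 [0.0547 0.0687 0.0718 0.073 ] [0.546 0.05  0.06 ] [0.634 0.217 0.074]
scene R 740 [0.0659 0.0808 0.0873 0.0889] [ 0.582 -0.121  0.075] [ 0.664 -0.024  0.09 ]
scene F 703 [0.0542 0.0684 0.072  0.0729] [ 0.395 -0.028  0.06 ] [0.462 0.04  0.076]
board_fl [0.5776 0.1508 0.2575]
board_fr [ 0.6711 -0.1427  0.0015]
board_br [ 0.9053 -0.1218 -0.0142]
board_bl [0.7605 0.1636 0.2605]
desk [ 0.5341 -0.0121  0.0068]
desk2 [0.5137 0.1244 0.0073]
desk3 [ 0.3696 -0.1925  0.0007]
box 503 ((433.29052734375, 351.6712951660156), (146.02410888671875, 144.88052368164062), 86.27529907226562) 0.047428424717165636
tray 681 ((480.3177490234375, -313.77984619140625), (234.37278747558594, 144.6361846923828), 6.6684889793396) 0.0237454103516421
board ((681.7427978515625, 14.11566162109375), (202.1104736328125, 302.73291015625), 2.706943988800049) [[ 573.6516   160.54063]
 [ 587.949   -141.85448]
 [ 789.834   -132.30931]
 [ 775.5366   170.0858 ]] 0.25839796342882015
```

View pics/scenecrop.png

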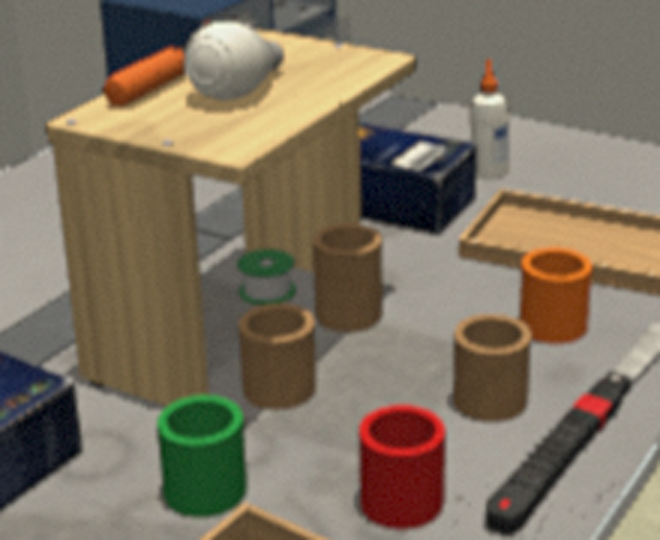

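```bash
cat >> h.py <<'E'
def rot(a,psi,s=-1):
    z=np.array([np.cos(a)*np.cos(psi),np.cos(a)*np.sin(psi),-np.sin(a)])
    y=s*np.array([-np.sin(psi),np.cos(psi),0]);return np.stack([np.cross(y,z),y,z],1)
def quat(Rm):
    from scipy.spatial.transform import Rotation
    q=Rotation.from_matrix(Rm).as_quat();return np.array([q[3],q[0],q[1],q[2]])
G=.0188
def pose(c,a_deg,psi,back=0,s=-1):
    "TCP pose with the grasp point at c, retreated by back along the tool axis"
    Rm=rot(np.radians(a_deg),psi,s);return np.array(c)+Rm[:,2]*(G-back),quat(Rm)
E
python3 - <<'E'
from h import *
from plant import r
s=r.snapshot('wrist');print(s['tool_from_camera'].round(3),s['fx'])
W={'R':(.617,-.061,.065),'Rback':(.617,-.061,.065),'F':(.43,.004,.05),'L':(.607,.081,.05),'box':(.433,.352,.071),'boxup':(.433,.352,.2),'trayfar':(.535,-.307,.056),'traynear':(.426,-.320,.056)}
for k,c in W.items():
  for a in (30,38,45,55,70,90):
    for dpsi in ((0,) if k in('R','L','Rback') else (0,)):
      psi=.047 if k in 'RLRback' else np.arctan2(c[1],c[0])
      if 'tray' in k: psi=.116-0.3*0
      for sg in(-1,1):
        p,q=pose(c,a,psi,.18 if k=='Rback' else 0,sg);j=r.solve_ik(p,q)
        if j is not None: print(k,a,sg,np.round(j,2))
E
```

```text
[[ 0.    -0.959 -0.282  0.078]
 [ 1.     0.    -0.    -0.   ]
 [ 0.    -0.282  0.959 -0.166]
 [ 0.     0.     0.     1.   ]] 351.8532251171095
R 30 -1 [-0.4  -0.07  2.45  2.09  0.45 -0.8 ]
R 30 1 [-0.4  -0.07  2.45  2.09  0.45  2.34]
R 38 -1 [-0.37 -0.14  2.39  1.51  0.32 -0.2 ]
R 45 -1 [-0.34 -0.15  2.32  0.9   0.34  0.42]
R 55 -1 [-0.29 -0.1   2.19  0.41  0.51  0.93]
R 55 1 [-0.29 -0.1   2.19  0.41  0.51 -2.21]
R 70 -1 [-0.24  0.05  1.95  0.13  0.81  1.21]
R 70 1 [-0.24  0.05  1.95  0.13  0.81 -1.93]
R 90 -1 [-0.18  0.32  1.59  0.    1.23  1.34]
R 90 1 [-0.18  0.32  1.59  0.    1.23 -1.8 ]
Rback 55 -1 [-0.4  -0.69  2.32  0.31  0.97  1.02]
Rback 55 1 [-0.4  -0.69  2.32  0.31  0.97 -2.12]
Rback 70 -1 [-0.28 -0.31  1.95  0.12  1.17  1.22]
Rback 70 1 [-0.28 -0.31  1.95  0.12  1.17 -1.92]
Rback 90 -1 [-0.18  0.18  1.42  0.    1.54  1.34]
Rback 90 1 [-0.18  0.18  1.42  0.    1.54 -1.8 ]
F 70 -1 [-0.16 -0.57  2.48  0.07  0.89  1.37]
F 70 1 [-0.16 -0.57  2.48  0.07  0.89 -1.77]
F 90 -1 [-0.11 -0.16  2.13 -0.    1.17  1.45]
F 90 1 [-0.11 -0.16  2.13 -0.    1.17 -1.69]
L 30 -1 [ 0.05 -0.05  
[... 1437 characters left out ...]
5  0.73  0.82  0.11]
trayfar 70 -1 [-0.76  0.13  1.88  0.33  0.93  0.52]
trayfar 70 1 [-0.76  0.13  1.88  0.33  0.93 -2.62]
trayfar 90 -1 [-0.6   0.33  1.6   0.    1.21  0.85]
trayfar 90 1 [-0.6   0.33  1.6   0.    1.21 -2.29]
traynear 30 -1 [-1.39  0.12  2.28  1.24  1.15 -0.74]
traynear 30 1 [-1.39  0.12  2.28  1.24  1.15  2.4 ]
traynear 38 -1 [-1.31  0.    2.28  1.11  1.06 -0.55]
traynear 38 1 [-1.31  0.    2.28  1.11  1.06  2.6 ]
traynear 45 -1 [-1.24 -0.06  2.27  0.96  1.   -0.36]
traynear 55 -1 [-1.12 -0.1   2.21  0.73  0.95 -0.08]
traynear 70 -1 [-0.95 -0.07  2.08  0.37  0.98  0.33]
traynear 90 -1 [-0.74  0.12  1.85  0.    1.18  0.71]
traynear 90 1 [-0.74  0.12  1.85  0.    1.18 -2.43]
```

The crop confirms it. The taller brown tube is the rear right one at scene (316,262), with its rim at about 88 mm. The two short brown ones, rims at about 72 mm, are rear left (292,288) and front (364,292). The green, red and orange tubes are left alone. Now I check reach for the slant.

```bash
python3 - <<'E'
from h import *
from plant import r
P={'R':((.617,-.061,.065),-.03),'Rlift':((.607,-.061,.08),-.03),'Rout':((.52,-.058,.13),-.06),'Rpre':((.50,-.06,.075),-.03),'Rpre2':((.50,-.06,.12),-.03),'L':((.607,.081,.05),.047),'Lout':((.51,.078,.12),.047),
'boxup':((.433,.352,.17),.6),'box':((.433,.352,.071),.6),'trup':((.535,-.307,.16),-.6),'tr':((.535,-.307,.056),-.6)}
for a in(48,52,55,58):
  for k,(c,psi) in P.items():
    j=r.solve_ik(*pose(c,a,psi,0,1));print(a,k,None if j is None else np.round(j,2))
E
```

```text
48 R [-0.28 -0.15  2.29  0.54  0.32 -2.27]
48 Rlift [-0.28 -0.22  2.32  0.49  0.37 -2.22]
48 Rout None
48 Rpre None
48 Rpre2 None
48 L [ 0.05 -0.13  2.31 -0.01  0.23 -1.56]
48 Lout None
48 boxup [ 0.58 -0.6   2.4   0.02  0.61 -1.6 ]
48 box [ 0.58 -0.38  2.46  0.03  0.33 -1.61]
48 trup [-0.61 -0.36  2.26  0.01  0.51 -1.58]
48 tr [-0.61 -0.13  2.3   0.02  0.24 -1.59]
52 R [-0.26 -0.13  2.24  0.37  0.41 -2.1 ]
52 Rlift [-0.27 -0.19  2.26  0.35  0.45 -2.08]
52 Rout [-0.32 -0.64  2.47  0.25  0.68 -1.97]
52 Rpre None
52 Rpre2 None
52 L [ 0.05 -0.11  2.26 -0.01  0.33 -1.56]
52 Lout [ 0.06 -0.65  2.49 -0.01  0.63 -1.56]
52 boxup [ 0.58 -0.55  2.34  0.01  0.69 -1.59]
52 box [ 0.58 -0.35  2.4   0.02  0.43 -1.6 ]
52 trup [-0.61 -0.32  2.2   0.01  0.6  -1.58]
52 tr [-0.61 -0.12  2.25  0.01  0.35 -1.59]
55 R [-0.26 -0.11  2.19  0.29  0.47 -2.01]
55 Rlift [-0.26 -0.17  2.21  0.27  0.51 -2.  ]
55 Rout [-0.31 -0.59  2.42  0.21  0.73 -1.93]
55 Rpre None
55 Rpre2 [-0.35 -0.66  2.48  0.27  0.75 -2.04]
55 L [ 0.05 -0.1   2.22 -0.    0.41 -1.56]
55 Lout [ 0.06 -0.6   2.44 -0.01  0.69 -1.56]
55 boxup [ 0.59 -0.5   2.29  0.01  0.75 -1.59]
55 box [ 0.59 -0.32  2.36  0.02  0.49 -1.6 ]
55 trup [-0.61 -0.28  2.15  0.01  0.67 -1.58]
55 tr [-0.61 -0.1   2.2   0.01  0.42 -1.58]
58 R [-0.25 -0.08  2.15  0.22  0.54 -1.95]
58 Rlift [-0.25 -0.14  2.17  0.22  0.58 -1.94]
58 Rout [-0.29 -0.54  2.37  0.18  0.78 -1.9 ]
58 Rpre [-0.34 -0.51  2.46  0.26  0.67 -2.04]
58 Rpre2 [-0.34 -0.61  2.43  0.23  0.79 -1.99]
58 L [ 0.05 -0.07  2.17 -0.    0.48 -1.57]
58 Lout [ 0.06 -0.55  2.39 -0.01  0.74 -1.56]
58 boxup [ 0.59 -0.46  2.24  0.01  0.8  -1.59]
58 box [ 0.59 -0.29  2.31  0.01  0.56 -1.59]
58 trup [-0.61 -0.25  2.1   0.    0.73 -1.58]
58 tr [-0.61 -0.07  2.16  0.01  0.5  -1.58]
```

```bash
cat >> h.py <<'E'
def wristcloud(r):
    from scipy.spatial.transform import Rotation
    o=r.observe();s=r.snapshot('wrist');q=o['tool_rot'];M=np.eye(4)
    M[:3,:3]=Rotation.from_quat([q[1],q[2],q[3],q[0]]).as_matrix();M[:3,3]=o['eef_pos']
    return s,cloud(s,M@s['tool_from_camera'])
def fit(W,c,zlo,zhi,R=.034):
    from scipy.optimize import least_squares
    A=W.reshape(-1,3);A=A[np.isfinite(A[:,0])];A=A[(np.hypot(A[:,0]-c[0],A[:,1]-c[1])<.05)&(A[:,2]>zlo)&(A[:,2]<zhi)]
    # outer wall facing the camera: exclude the inner wall
    f=lambda p:np.hypot(A[:,0]-p[0],A[:,1]-p[1])-R
    s=least_squares(f,c[:2],loss='soft_l1',f_scale=.002);return s.x.round(4),len(A),np.abs(s.fun).mean().round(4)
E
python3 - <<'E'
from h import *
from plant import r
r.gripper_to(.088)
p,q=pose((.52,-.058,.19),54,-.06,0,1)
r.move_pose(p,q)
o=r.observe();print(o['time'],o['eef_pos'],p,o['grip_width'])
s,W=wristcloud(r);cv2.imwrite('pics/w1.png',s['color'])
print(fit(W,(.617,-.061),.02,.075),np.nanmax(W[...,2]))
print(fit(W,(.607,.081),.02,.062))
d=pickle.load(open('s0.pkl','rb'))
for n in('scene','top'):
  C=cloud(d[n])
  for c,h in(((.617,-.061),.075),((.607,.081),.06),((.43,.004),.06)): print(n,fit(C,c,.02,h))
E
```

```text
3.1833 [ 0.53129502 -0.05919292  0.17533711] [ 0.53103048 -0.05866262  0.17479048] 0.08817915570416716
(array([ 0.6188, -0.0623]), 4070, np.float64(0.0023)) 0.2613120711777936
(array([0.6024, 0.0822]), 4169, np.float64(0.0029))
scene (array([ 0.6183, -0.0615]), 430, np.float64(0.0023))
scene (array([0.6024, 0.0837]), 407, np.float64(0.0026))
scene (array([0.428 , 0.0045]), 430, np.float64(0.0026))
top (array([ 0.6221, -0.0634]), 167, np.float64(0.0029))
top (array([0.6034, 0.0814]), 175, np.float64(0.0041))
top (array([ 0.4266, -0.0005]), 122, np.float64(0.0041))
```

View pics/w1.png

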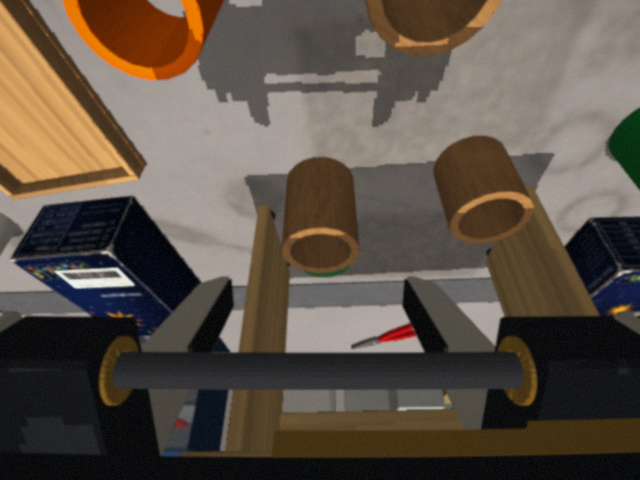

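The wrist view is inverted. It shows the tall tube at (320,215), centred between the fingers, and the short left one at (483,190). The fits agree with the scene camera to about 2 mm, so I grasp the tall one.

```bash
python3 - <<'E'
from h import *
from plant import r
C=np.array([.6187,-.062])
p,q=pose((.522,-.059,.13),52,-.03,0,1)
r.move_pose(p,q)
p,q=pose((C[0],C[1],.064),52,-.03,0,1)
print('hit',r.servo_line(p,q,v=.08,max_force=12))
o=r.observe();print(o['time'],o['eef_pos']-p,o['force'])
r.gripper_to(.05);o=r.observe();print(o['time'],o['grip_width'],o['force'])
p2=p+np.array([-.006,0,.012])
r.servo_line(p2,v=.06);o=r.observe();print(o['grip_width'],o['force'])
s=r.snapshot('wrist');cv2.imwrite('pics/w2.png',s['color'])
s=r.snapshot('scene');cv2.imwrite('pics/s2.png',s['color'][170:360,200:450].repeat(3,0).repeat(3,1)[:600,:750])
E
```

```text
hit False
5.2 [ 2.57844277e-05 -2.15110548e-05  3.65915704e-04] [ 0.94022876 -0.10315099  0.39436952]
5.6833 0.06610575789146379 [-1.38006624  0.09474061  1.58681994]
0.06627519093968896 [ 0.23265066  0.6111254  -0.34410961]
```

View pics/s2.png

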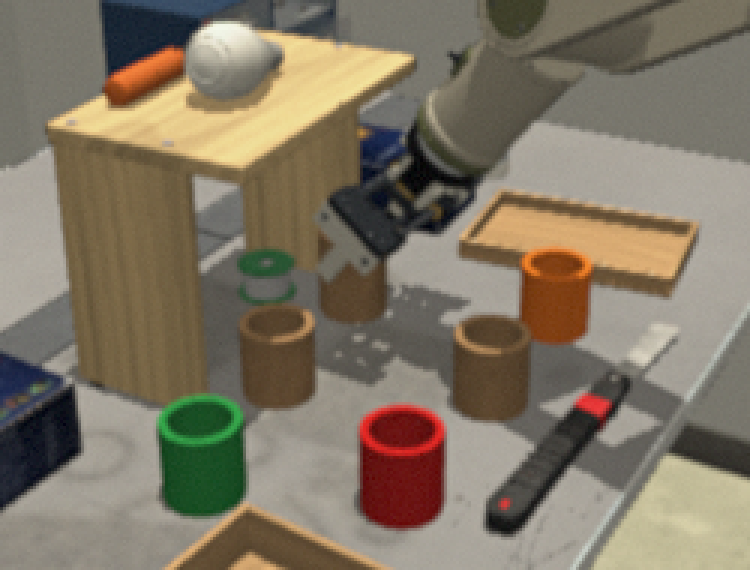

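The tall tube is gripped at 66 mm and lifted upright, clear of the shelf. Next I retreat and carry it to the box.

```bash
python3 - <<'E'
from h import *
from plant import r
p,q=pose((.522,-.059,.15),52,-.03,0,1)
r.servo_line(p,q,v=.12)
p,q=pose((.50,-.045,.21),52,-.0,0,1)
if r.solve_ik(p,q) is not None: r.move_pose(p,q)
else: print('skip')
B=(.4333,.3517)
p,q=pose((*B,.19),52,.6,0,1);r.move_pose(p,q)
p,q=pose((*B,.095),52,.6,0,1);r.servo_line(p,q,v=.12)
o=r.observe();print(o['time'],o['grip_width'],o['eef_pos']-p)
s=r.snapshot('scene');cv2.imwrite('pics/s3.png',s['color'][170:430,180:450].repeat(2,0).repeat(2,1))
s=r.snapshot('top');cv2.imwrite('pics/t3.png',cv2.resize(s['color'][210:340,100:300],None,fx=4,fy=4))
E
```

```text
10.0833 0.06632081877180514 [0.00063517 0.00015598 0.0009611 ]
```

View pics/s3.png

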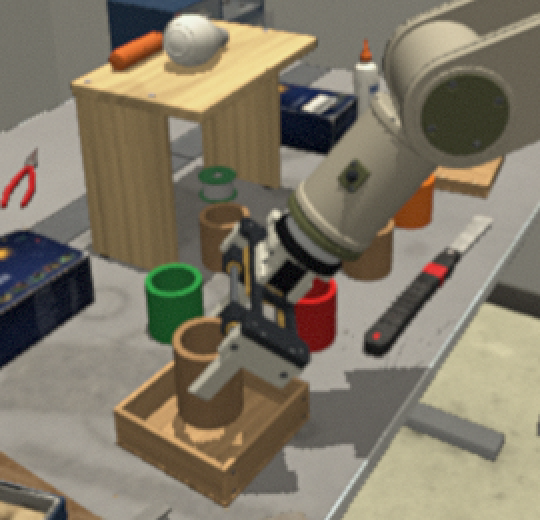

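View pics/t3.png

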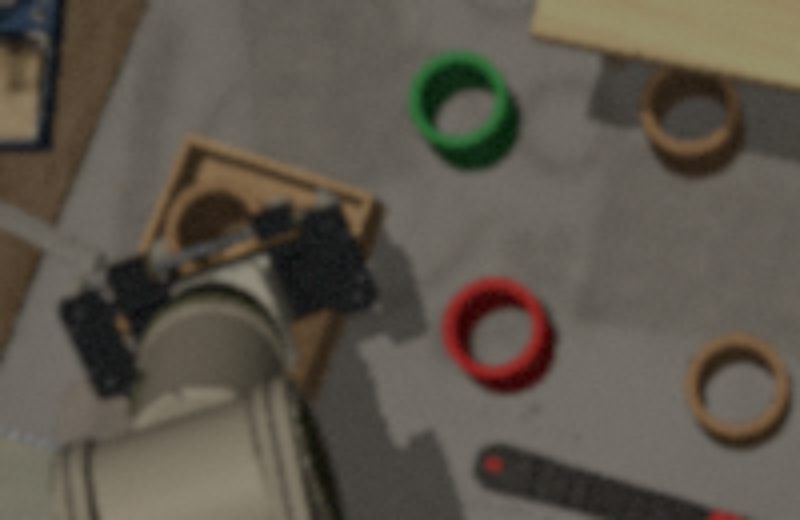

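Both pictures show the tube over the box interior, with the shift in the top view explained by parallax. I lower it, release and retreat.

```bash
python3 - <<'E'
from h import *
from plant import r
B=(.4333,.3517)
p,q=pose((*B,.066),52,.6,0,1)
print('touch',r.servo_line(p,q,v=.03,max_force=5))
o=r.observe();print(o['time'],o['eef_pos']-p,o['force'],o['grip_width'])
r.gripper_to(.080)
# lift back along the tool axis
pc=o['eef_pos'];Rm=rot(np.radians(52),.6,1)
r.servo_line(pc-Rm[:,2]*.08+np.array([0,0,.02]),v=.12)
p,q=pose((.40,.27,.21),60,.5,0,1)
try: r.move_pose(p,q)
except r.PlanningError as e: print(e)
s=r.snapshot('scene');cv2.imwrite('pics/s4.png',s['color'][170:430,180:450].repeat(2,0).repeat(2,1))
C=cloud(s);print(fit(C,B,.03,.085));A=C.reshape(-1,3);A=A[np.hypot(A[:,0]-B[0],A[:,1]-B[1])<.05];print(np.nanpercentile(A[:,2],[95,99]),r.observe()['time'])
E
```

```text
touch True
10.95 [-1.17327679e-04 -7.21939656e-05  4.09639704e-03] [1.91659026 1.05153054 1.58336128] 0.06600432048647271
(array([0.4329, 0.3532]), 980, np.float64(0.0029))
[0.09384287 0.09523169] 12.85
```

View pics/s4.png

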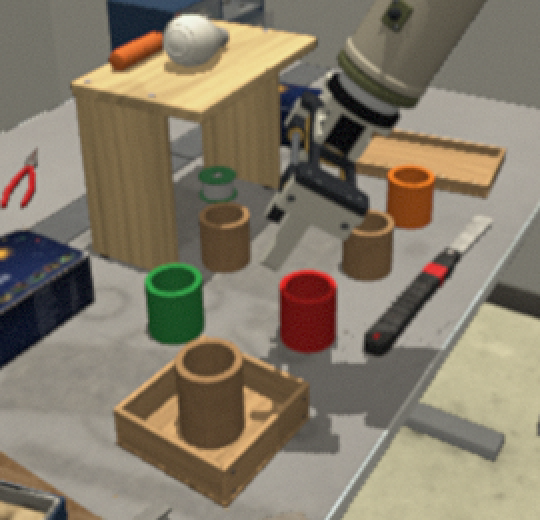

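The tall tube stands in the box with its rim at 94 mm, as expected. Next is the left short tube under the shelf, after checking clearance to the green look-alike.

```bash
python3 - <<'E'
from h import *
from plant import r
d=pickle.load(open('s0.pkl','rb'));T=cloud(d['top'])
A=T[222:254,200:230].reshape(-1,3);A=A[A[:,2]>.06];print('green',A.min(0),A.max(0))
r.gripper_to(.088)
psi=.047;L=(.603,.082)
p,q=pose((.507,.078,.19),53,psi,0,1);r.move_pose(p,q)
s,W=wristcloud(r);f=fit(W,L,.02,.062);print(f);cv2.imwrite('pics/w5.png',s['color'])
print(r.observe()['time'])
for c in ((.51,.078,.12),(*L,.052)):
  for a in (52,50): print(a,r.solve_ik(*pose(c,a,psi,0,1)))
E
```

```text
green [0.53912405 0.20173621 0.06015857] [0.60506629 0.26881941 0.08147717]
(array([0.6024, 0.0826]), 3479, np.float64(0.0031))
14.1917
52 [ 0.05640963 -0.64912117  2.49481221 -0.00979663  0.63272086 -1.55548105]
50 None
52 [ 0.05317028 -0.12986339  2.2682883  -0.01139223  0.33997227 -1.55519382]
50 [ 0.05332995 -0.13988463  2.29545554 -0.01432892  0.28792785 -1.55220814]
```

View pics/w5.png

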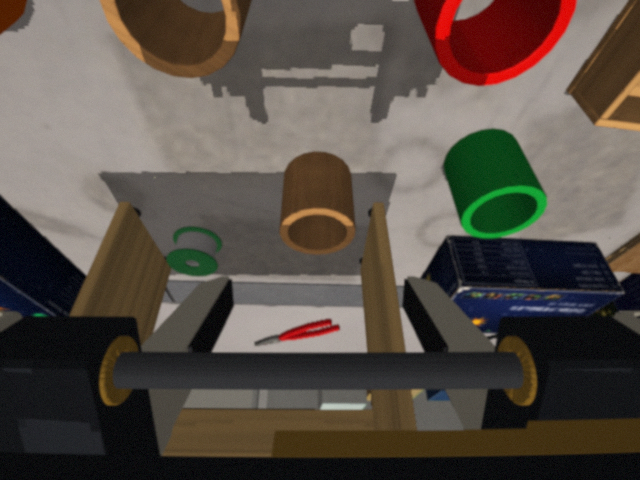

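The wrist view shows the short brown tube at (318,200), centred, and the green look-alike well to the side at (495,180). I grasp the short tube.

```bash
python3 - <<'E'
from h import *
from plant import r
psi=.047
r.gripper_to(.084)
p,q=pose((.51,.078,.122),52,psi,0,1);r.move_pose(p,q)
p,q=pose((.601,.0824,.052),52,psi,0,1)
print('hit',r.servo_line(p,q,v=.08,max_force=12))
r.gripper_to(.05);o=r.observe();print(o['time'],o['grip_width'],o['force'],o['eef_pos']-p)
r.servo_line(p+np.array([-.006,0,.012]),v=.06)
p,q=pose((.51,.078,.14),52,psi,0,1);r.servo_line(p,q,v=.12)
o=r.observe();print(o['time'],o['grip_width'])
p,q=pose((.49,.06,.20),53,0,0,1);r.move_pose(p,q)
u=np.array([np.cos(.1164),np.sin(.1164)]);F=np.array([.4803,-.3138])+.055*u;print(F)
p,q=pose((*F,.17),52,-.6,0,1);r.move_pose(p,q)
p,q=pose((*F,.085),52,-.6,0,1);r.servo_line(p,q,v=.12)
o=r.observe();print(o['time'],o['grip_width'],o['eef_pos']-p)
s=r.snapshot('scene');cv2.imwrite('pics/s6.png',s['color'][170:360,200:450].repeat(3,0).repeat(3,1))
s=r.snapshot('top');cv2.imwrite('pics/t6.png',cv2.resize(s['color'][210:400,300:520],None,fx=3,fy=3))
E
```

```text
hit False
16.9167 0.06586430326157132 [-1.28159093  0.77676654  2.7560585 ] [9.12033356e-05 4.08025689e-05 2.40386905e-04]
18.3917 0.06624330234327465
[ 0.53492782 -0.30741245]
21.0083 0.06619766923640742 [ 0.00067615 -0.00015883  0.00109277]
```

View pics/s6.png

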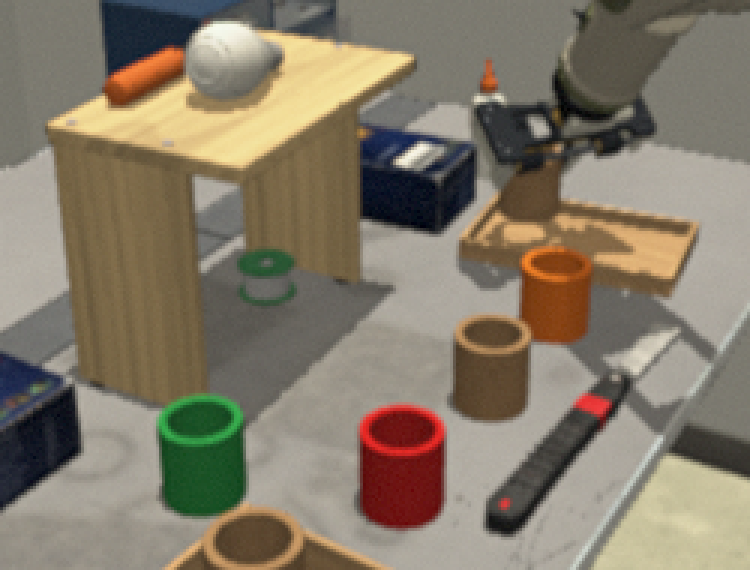

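View pics/t6.png

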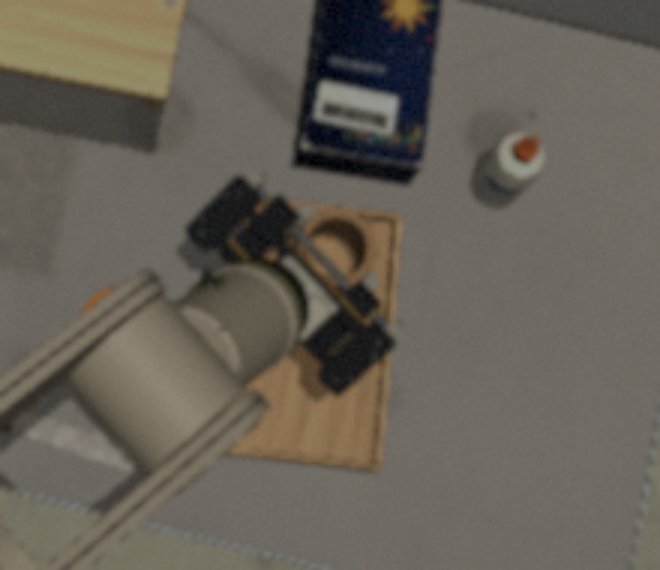

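```bash
python3 - <<'E'
from h import *
from plant import r
F=(.5349,-.3074)
p,q=pose((*F,.053),52,-.6,0,1)
print('touch',r.servo_line(p,q,v=.03,max_force=5))
o=r.observe();print(o['time'],o['eef_pos']-p,o['force'])
r.gripper_to(.084)
Rm=rot(np.radians(52),-.6,1)
r.servo_line(o['eef_pos']-Rm[:,2]*.09+np.array([0,0,.03]),v=.12)
r.gripper_to(.088)
p,q=pose((.4285,.004,.20),90,-.08,0,1);r.move_pose(p,q)
s=r.snapshot('scene');cv2.imwrite('pics/s7.png',s['color'][170:360,200:450].repeat(3,0).repeat(3,1))
C=cloud(s);print(fit(C,F,.03,.07));A=C.reshape(-1,3);A=A[np.hypot(A[:,0]-F[0],A[:,1]-F[1])<.05];print(np.nanpercentile(A[:,2],[95,99]))
s,W=wristcloud(r);cv2.imwrite('pics/w7.png',s['color'])
A=W.reshape(-1,3);A=A[np.isfinite(A[:,0])];A=A[(np.hypot(A[:,0]-.4285,A[:,1]-.004)<.055)&(abs(A[:,2]-.072)<.006)];print(len(A),A.min(0),A.max(0))
print(r.observe()['time'])
E
```

```text
touch True
21.9333 [-2.08227558e-04  8.44986941e-05  5.03821143e-03] [ 1.92107641 -1.13984229  1.12869476]
(array([ 0.5358, -0.3082]), 211, np.float64(0.0021))
[0.07554309 0.07839239]
2345 [ 0.39539249 -0.03068486  0.0660149 ] [0.46317307 0.03655406 0.07455139]
25.1333
```

View pics/s7.png

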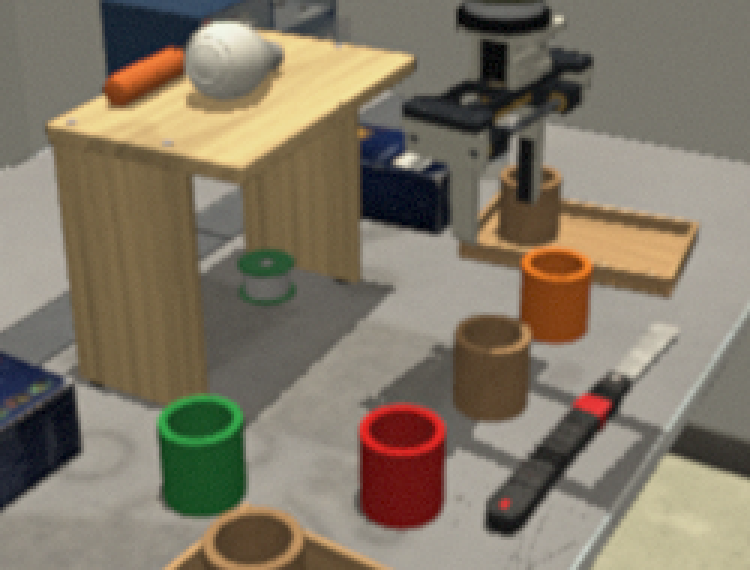

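View pics/w7.png

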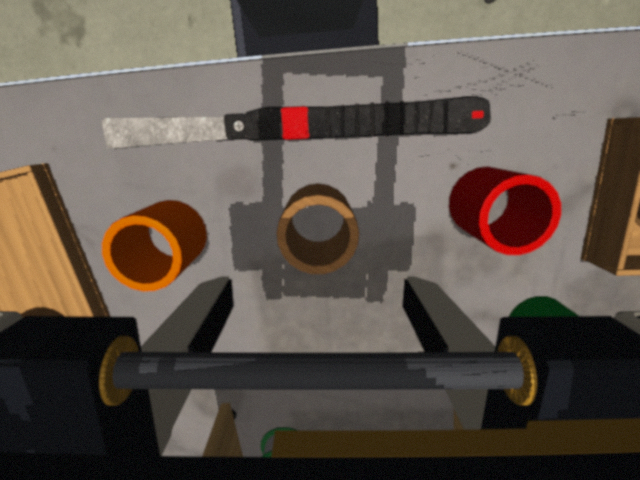

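The first short tube stands at the far end of the tray, and its rim is at about 76–78 mm. The wrist view shows the brown front tube at (318,228) between the fingers, with orange at (150,245) and red at (505,210) to the sides. Its measured centre is (0.429, 0.003). I grasp it from straight above.

```bash
python3 - <<'E'
from h import *
from plant import r
c=(.4293,.003)
p,q=pose((*c,.052),90,-.08,0,1)
print('hit',r.servo_line(p,q,v=.10,max_force=12))
r.gripper_to(.05);o=r.observe();print(o['time'],o['grip_width'],o['force'])
p,q=pose((*c,.20),90,-.08,0,1);r.servo_line(p,q,v=.12)
u=np.array([np.cos(.1164),np.sin(.1164)]);N=np.array([.4803,-.3138])-.053*u;print(N)
p,q=pose((*N,.20),90,.1164,0,1);r.move_pose(p,q)
p,q=pose((*N,.085),90,.1164,0,1);r.servo_line(p,q,v=.12)
o=r.observe();print(o['time'],o['grip_width'])
s=r.snapshot('scene');cv2.imwrite('pics/s8.png',s['color'][170:360,200:450].repeat(3,0).repeat(3,1))
s=r.snapshot('wrist');cv2.imwrite('pics/w8.png',s['color'])
E
```

```text
hit False
27.25 0.06690920524000138 [-0.24608311  0.98951873  1.25288841]
[ 0.42765864 -0.31995528]
30.9667 0.06656107845798423
```

View pics/s8.png

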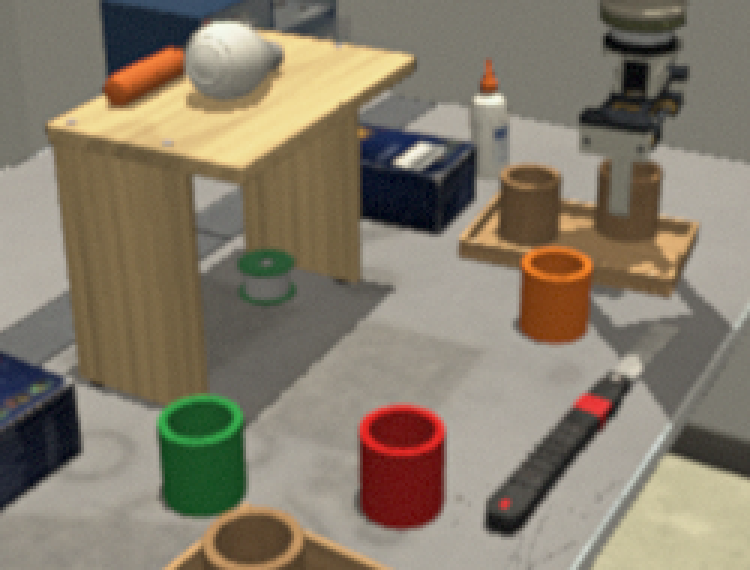

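View pics/w8.png

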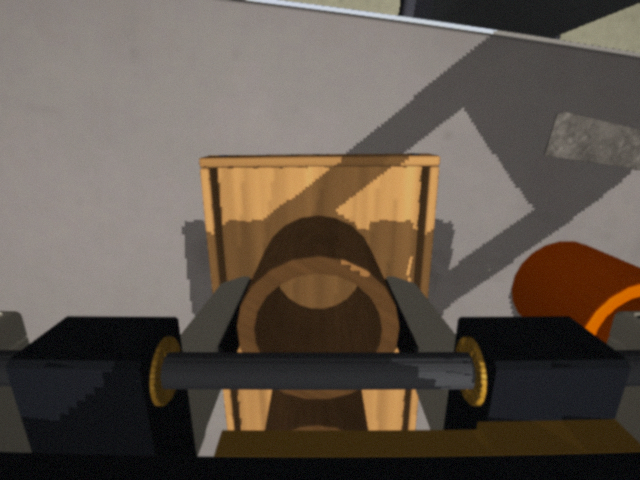

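The second short tube is upright at (630,200) in the scene crop. It sits centred across the tray and clear of the first tube at (530,205). I lower it, release and check.

```bash
python3 - <<'E'
from h import *
from plant import r
N=(.4277,-.32);F=(.5349,-.3074);B=(.4333,.3517)
p,q=pose((*N,.053),90,.1164,0,1)
print('touch',r.servo_line(p,q,v=.03,max_force=5))
o=r.observe();print(o['time'],o['eef_pos']-p,o['force'])
r.gripper_to(.086)
p,q=pose((*N,.22),90,.1164,0,1);r.servo_line(p,q,v=.15)
r.set_joints([-1.208,0.13,1.488,0,1.523,-0.085])
for n in('scene','top'):
  s=r.snapshot(n);C=cloud(s);cv2.imwrite(f'pics/{n}9.png',s['color'])
  for c,z in((N,.07),(F,.07),(B,.085)):
    A=C.reshape(-1,3);A=A[np.hypot(A[:,0]-c[0],A[:,1]-c[1])<.05];print(n,fit(C,c,.03,z),np.nanpercentile(A[:,2],[95,99]))
print(r.observe()['time'])
E
```

```text
touch True
31.9 [-0.00014077  0.00022533  0.00506875] [0.22518292 0.32248663 4.16112644]
scene (array([ 0.4257, -0.318 ]), 301, np.float64(0.0028)) [0.07629694 0.07852799]
scene (array([ 0.5355, -0.3074]), 271, np.float64(0.0028)) [0.07659952 0.07808773]
scene (array([0.4329, 0.3531]), 978, np.float64(0.003)) [0.09389828 0.09533419]
top (array([ 0.4216, -0.3196]), 125, np.float64(0.0041)) [0.08059444 0.08408946]
top (array([ 0.5342, -0.3056]), 163, np.float64(0.0043)) [0.08091881 0.08481987]
top (array([0.4342, 0.3488]), 303, np.float64(0.0035)) [0.09584568 0.099125  ]
35.8083
```

View pics/scene9.png

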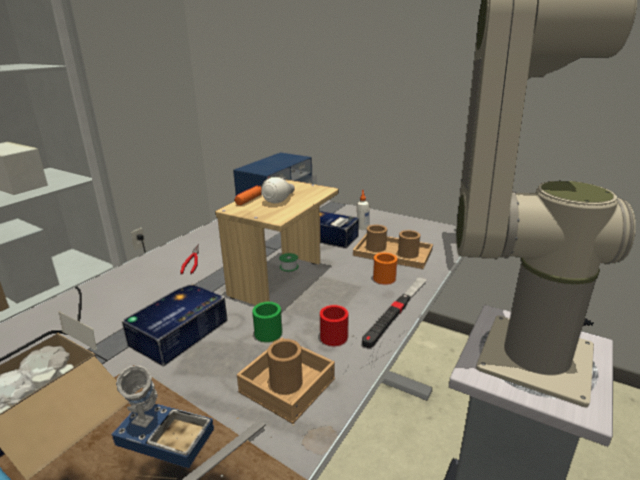

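View pics/top9.png

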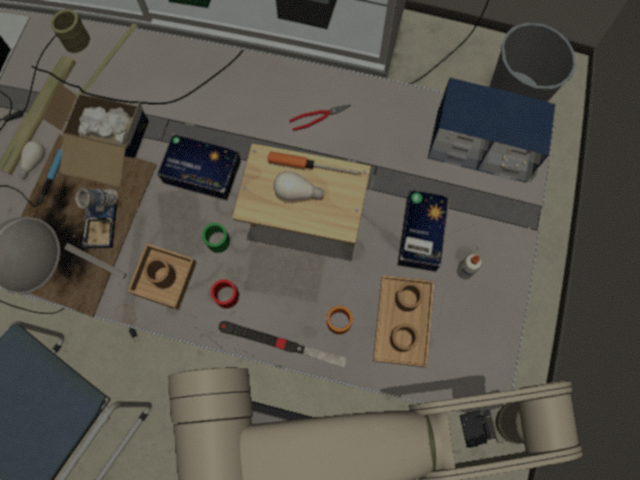

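The scene picture shows the tall tube upright in the box at (285,367) and the two short ones upright in the tray at (376,238) and (409,244). Everything else is where it was.

```bash
python3 -c "
from plant import r
r.job_done()"
```

```text
the job is handed in; nothing more can be done
```

The job is handed in. The tall tube stands in the square box and the two short tubes stand in the long tray, all upright and released.

I moved the tall tube first, then the short one from under the shelf, then the short one in front. For the two under the shelf I reached in at 52° below horizontal. The front one I gripped from straight above. My last clock reading before hand-in was about 36 s, against the 72 s limit.

- **Placement:** In the scene camera the rims are at about 94 mm (tall) and 76–78 mm (short), which is what tubes on a 6 mm floor should read. The tubes are within about 2 mm of where I meant to put them.
- **Disagreement:** The top camera reads the rims 2–6 mm higher and puts the nearer short tube 6 mm off in x. It had read high before I moved anything, so I take this as that camera's depth error.
- **Surroundings:** The approaches stopped on no contact, and the force readings I took stayed within a few newtons. In the final pictures the shelf, reel, screwdriver, bulb, glue bottle and the green, orange and red tubes look unmoved. I judged that by eye and did not measure it.

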